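# Tuck a slide carrier under a light-shield flap and hold it flat

## Task

Load the slide reader: pick up the aluminium slide carrier by its black grip bar and slide its blue-striped edge in under the amber light-shield flap of the cream dock, right up to the stop at the back and between the blue side rails, without lifting the flap. Press the carrier down flat on the dock's bed against the yellow sprung lifter, and finish while still gripping it and holding it pressed flat, since it pops up when let go. Leave the other things on the bench where they are.

Things in the scene. Friction and masses are not known exactly. Their poses are not given: they have to be found in the camera images.
- carrier: loose aluminium slide carrier plate, 140 long (x) x 96 wide (y) x 5 thick, about 150 g, flat on the bench. Origin: centre of its underside; +x points to the leading edge (blue stripe, glass slide beside it), z up. A black grip bar 40 long (x) x 14 thick (y) x 30 high stands on its top, centred 20 mm behind the origin (x = -20), from 5 to 35 mm above the underside: pinch it across y
- carrier_grip (a point): point inside the carrier's grip bar, on its centre line, 26 mm above the carrier's underside (21 mm above the plate's top, 9 mm below the bar's top)
- carrier_edge (a point): middle of the carrier's leading (blue-striped) edge at its underside, 70 mm ahead of the carrier's origin
- dock: fixed cream dock, 265 x 150. Origin at bench level, midway across; +x is the way the carrier slides in (open front to flap), z up. Flat bed at z = 20, from x = -120 (front) to the stop at x = 70. Blue rails 8 mm above the bed at both sides, 112 mm apart inside, x = -120 to 30. Fully in, the carrier's origin is at dock x = 0, y = 0, z = 20. Block behind the stop: top at z = 36, x = 105 to 145
- dock_stop (a point): middle of the stop face at bed height (dock x = 70, y = 0, z = 20): the leading edge comes to rest here
- flap_edge (a point): middle of the free edge of the closed flap, on its underside (dock x = 30, y = 0, z = 32): the gap between bed and flap is 12 mm high and 40 mm deep to the stop
- flap (a joint): amber see-through flap, 70 long x 124 wide x 3 thick, 60 g, hinged at dock x = 100 and lying level over the back of the bed; its free edge (orange stripe) faces the dock's open front. Hinge angle in rad: 0 = lying closed, grows as its free edge lifts (0.07 = 5 mm); it falls back by gravity
- lifter (a joint): yellow sprung pad, 30 x 60, in the bed, centred at dock x = -20, y = 0 (right below the grip bar when the carrier is home). Value = how far it is pressed down, m: 0 = standing 5 mm proud of the bed, 0.005 = flush with it. It takes 3 N to start it and 4.3 N to make it flush, and lifts the carrier when let go
- objective: bystander: steel microscope objective standing on its wide end, 30 diameter, 46 tall; origin at the centre of its underside
- oil_bottle: bystander: small amber oil bottle with black cap, 32 diameter, 65 tall; origin at the centre of its underside
- mouse: bystander: grey computer mouse, 105 x 60 x 34; origin at the centre of its underside
- slide_box: bystander: blue slide box, 100 x 85 x 34; origin at the centre of its underside
- dish: bystander: clear plastic dish, 90 diameter, 16 tall; origin at the centre of its underside
- jar: bystander: glass jar with white lid, 56 diameter, 70 tall; origin at the centre of its underside
Not all that is in view belongs to the job. Of the things like the carrier, leave any that is brown, green or turquoise; of the rest the smaller one is meant.

How it is judged:
By the outcome, as a careful person would: the job done as asked, in the order asked, and still so for the second after the job is handed in, while the arm keeps its last pose, push and grip.
It also fails if it takes over 35 s, if anything falls off the work surface, if the arm or the gripper's body presses on something with over 40 N, if the wrist force passes 120 N, or if a joint passes its speed limit or range.

## Robot

A 7-joint arm with a two-finger parallel gripper is mounted at the origin on the work surface. World frame = base frame: x ahead of the robot, y to its left, z up, the work surface at z = 0. Lengths are in m, angles in rad, forces in N, time in s.
With the tool pointing down it reaches from about 0.4 to 0.9 m from the base axis. Payload 5.5 kg.
Tool frame: the origin (TCP) lies between the finger pads; the fingertips stand 17 mm ahead of it and the grasp point (between the pads) lies 2 mm behind it; z points along the fingers, y is the line along which they close (so a half turn about z gives the same grasp; the last joint's range is limited). The gripper opens to 85 mm and grips with 20 to 120 N. Pads are 22 mm wide; open, the fingers measure 114 mm over their backs; the gripper's body (76 mm by 85 mm) begins 54 mm behind the grasp point. The pads swing forward as they close: fully open they stand 13 mm farther back than shut.
Start: joints at [-1.03, 0.501, -0.427, 1.55, 0.221, 1.138, -0.21], TCP at [0.178, 0.625, 0.248] pointing down, gripper open.
Joint ranges: [-2.88, 2.88], [-0.31, 2.03], [-1.54, 1.56], [0.2, 2.42], [-1.41, 4.55], [0.19, 2.02], [-2.57, 2.57]. Speed limits (rad/s): [2.57, 2.57, 3.14, 3.14, 3.14, 3.14, 3.14].

## Interface

Orientations are given as a 3x3 rotation matrix whose columns are the frame's x, y, z axes.
In Python, from cell import bot gives the robot as it stands. The module is installed in compiled form; this text tells all that it offers.
- The arm moves only by the shell command python3 -m pendant 'ROWS' [OPENING] [FORCE]. ROWS is a JSON object of lists of equal length, an entry for each row: "delta_pos": the shift along the world's x, y, z in cm, a list of three; "dr": the turn, a rotation vector about the world's x, y, z in degrees, a list of three. In form: {"delta_pos": [[dx, dy, dz], ...], "dr": [[wx, wy, wz], ...]}. A call has 1 to 8 rows; each row is the pose to reach, as a shift and turn from the pose commanded when the call began; what a row does not reach only later rows make up. A row lasts 1/10 s, in which the tool goes at most 50 mm and 8.59 degrees, less where a joint would pass 70% of its speed; a pose out of reach is approached as far as the arm can. A call with a gripper value outside its range is refused whole. OPENING is the gripper's target within -1 to 1 (fully open at 1, half-way at 0, shut at -1), set as the call begins (- or left out, the last holds). The fingers move at their own pace and stop on an object; FORCE is the grip in N (left out, the last holds). Time passes only in rows, so rows that repeat a pose let the fingers close. It gives the time, the measured TCP pose, the force, the opening and the grip force at its end, in the units of the state.
- bot.read_state(): the state, without advancing time (a new reading comes with each control period).
- bot.get_image(name): name is "scene" or "top"; returns a dict with "color" (384x512x3 uint8, red, green, blue), "camera_matrix" (3x3 intrinsics, pixels), "distortion" ([k1, k2, p1, p2, k3] as OpenCV has them; the pictures are not rectified), "R" (3x3) and "t" (3): a world point X has camera coordinates R X + t. Camera axes: x right, y down, z forward; pixel columns grow to the right and rows downward; lengths in m; the calibration is good to about 2 mm. A picture is of the moment at which its call begins. There is no depth.
- bot.finish_job(): hands the job in; it is judged then, once.
The state is a dict: "time": time; "joint_positions": joint angles; "joint_vel": joint speeds; "effort": joint torques, N m; "eef_pos": TCP position; "ee_rot": TCP orientation; "ft_force": force on the tool from outside, world axes, zero at the start; "ft_torque": the same for the moment, N m; "gripper_width": finger opening in m; "grip_force": force on a finger pad.
Only numpy, scipy, OpenCV 4.12 (cv2) and the standard library are available. Lean on these libraries where they do the work, as an engineer would, in place of code of your own. Each camera call takes 0.05 s, during which the arm holds its last target. There are 200 camera calls.

## Working session

There is one attempt and no reset: what is moved stays moved. The work goes in short steps, Python scripts to look and compute and a shell command to move; the robot and the scene stay as the last step left them, time stands still between calls to the robot, and variables do not carry over. Pictures are saved under pics/ and viewed, at most 10 in all, crops included, and the job is handed in when it is done.

```bash
mkdir -p pics; cat > h.py <<'E'
import numpy as np, cv2, pickle
from cell import bot
def snap(n,tag):
    im=bot.get_image(n); pickle.dump(im,open(f'pics/{tag}.pkl','wb'))
    cv2.imwrite(f'pics/{tag}.png',im['color'][:,:,::-1]); return im
def ray(im,uv,z):
    K=np.array(im['camera_matrix']);d=np.array(im['distortion'])
    p=cv2.undistortPoints(np.array(uv,float).reshape(-1,1,2),K,d).reshape(-1,2)
    R=np.array(im['R']);t=np.array(im['t']);C=-R.T@t
    D=np.c_[p,np.ones(len(p))]@R
    return C+D*((np.asarray(z)-C[2])/D[:,2])[:,None]
def proj(im,X):
    R=np.array(im['R']);r,_=cv2.Rodrigues(R)
    return cv2.projectPoints(np.array(X,float).reshape(-1,1,3),r,np.array(im['t']),np.array(im['camera_matrix']),np.array(im['distortion']))[0].reshape(-1,2)
def load(tag): return pickle.load(open(f'pics/{tag}.pkl','rb'))
E
python3 - <<'E'
from h import *
for n in('top','scene'):
    im=snap(n,n+'0'); print(n,-im['R'].T@im['t'],im['R'].round(2).tolist())
a,b=[cv2.resize(load(t)['color'][:,:,::-1],(800,600),interpolation=cv2.INTER_CUBIC) for t in('top0','scene0')]
cv2.imwrite('pics/top0b.png',a);cv2.imwrite('pics/scene0b.png',b)
s=bot.read_state();print(s)
E
```

```text
top [ 0.42787152 -0.13286322  1.58703012] [[-0.01, -1.0, -0.01], [-1.0, 0.01, -0.08], [0.08, 0.01, -1.0]]
scene [ 1.42722594 -0.39726994  1.03634179] [[0.27, 0.96, 0.02], [0.7, -0.19, -0.69], [-0.66, 0.2, -0.72]]
{'time': 0.1, 'joint_positions': array([-1.02979388,  0.50176771, -0.42681305,  1.55135966,  0.22078445,
        1.13830127, -0.21029965]), 'joint_vel': array([ 4.29978869e-05, -1.42571479e-03, -1.88379015e-03, -1.66757733e-03,
        8.75329086e-04, -5.12148545e-04,  2.10281236e-03]), 'effort': array([-1.15152978e-02, -5.70808983e+01, -5.83835721e+00, -2.81747460e+01,
        1.05988057e-02,  5.53091581e-03, -4.44635859e-06]), 'eef_pos': array([0.17812198, 0.62448828, 0.24734907]), 'ee_rot': array([[-9.61674072e-01,  2.74194564e-01, -5.65134955e-04],
       [ 2.74195135e-01,  9.61672585e-01, -1.69323446e-03],
       [ 7.91991097e-05, -1.78329693e-03, -9.99998407e-01]]), 'ft_force': array([0.477375  , 0.70166623, 0.27255416]), 'ft_torque': array([-0.03361502,  0.00613697, -0.01910673]), 'grip_force': 0.0, 'gripper_width': 0.08506803885211042}
```

View pics/top0b.png

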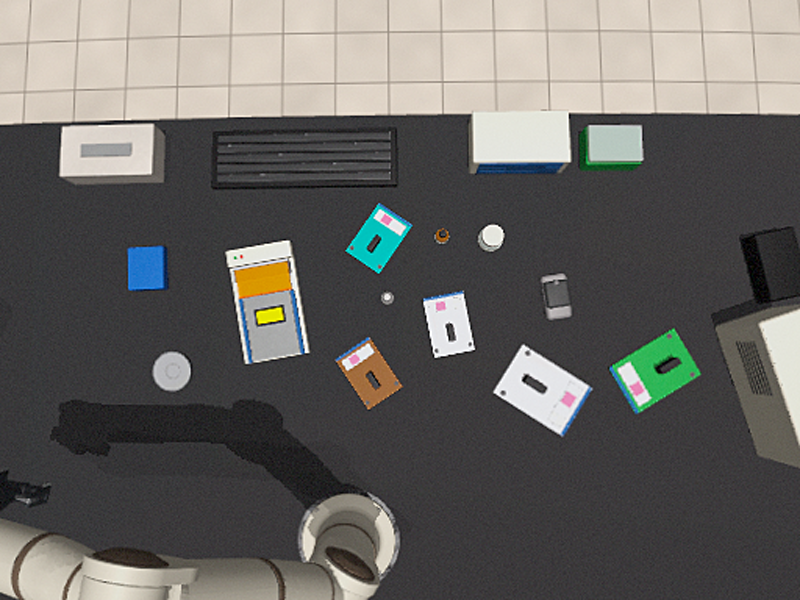

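View pics/scene0b.png

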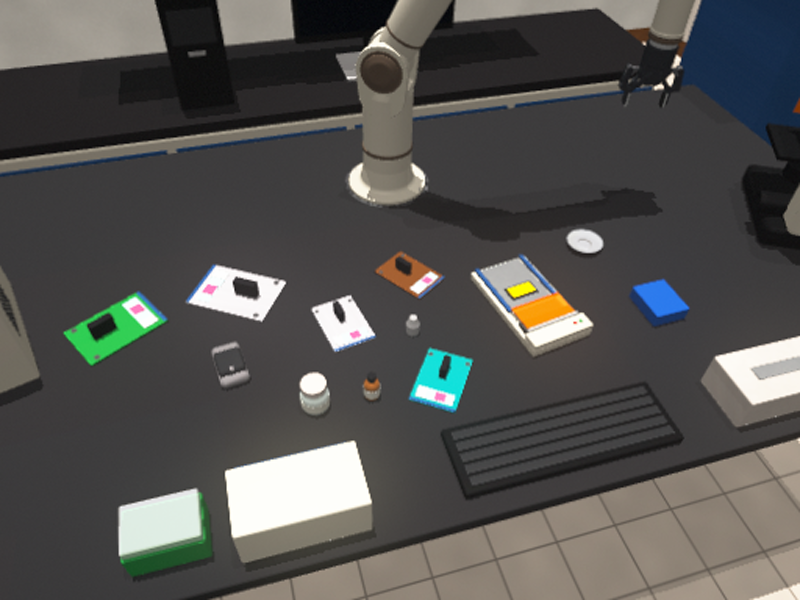

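The top view shows the small white carrier at about (449,324) and its bar at (450,331). The dock is at about (267,300) with the flap toward the top of the picture. The larger white carrier at (543,390) is a decoy. I'll crop both to measure them.

```bash
python3 - <<'E'
from h import *
im=load('top0')['color'][:,:,::-1]
def crop(x0,y0,w,h,f): return cv2.resize(im[y0:y0+h,x0:x0+w],None,fx=f,fy=f,interpolation=cv2.INTER_CUBIC)
a=crop(262,180,48,55,8); b=crop(140,148,65,90,6)
c=np.zeros((540,800,3),np.uint8); c[:a.shape[0],:a.shape[1]]=a; c[:b.shape[0],400:400+b.shape[1]]=b
cv2.imwrite('pics/c1.png',c)
im=load('scene0')['color'][:,:,::-1]
a=crop(195,185,50,45,8); b=crop(295,158,90,75,4.4)
c=np.zeros((400,800,3),np.uint8); c[:a.shape[0],:a.shape[1]]=a; c[:b.shape[0],402:402+b.shape[1]]=b
cv2.imwrite('pics/c2.png',c)
E
```

```text
(no output)
```

View pics/c1.png

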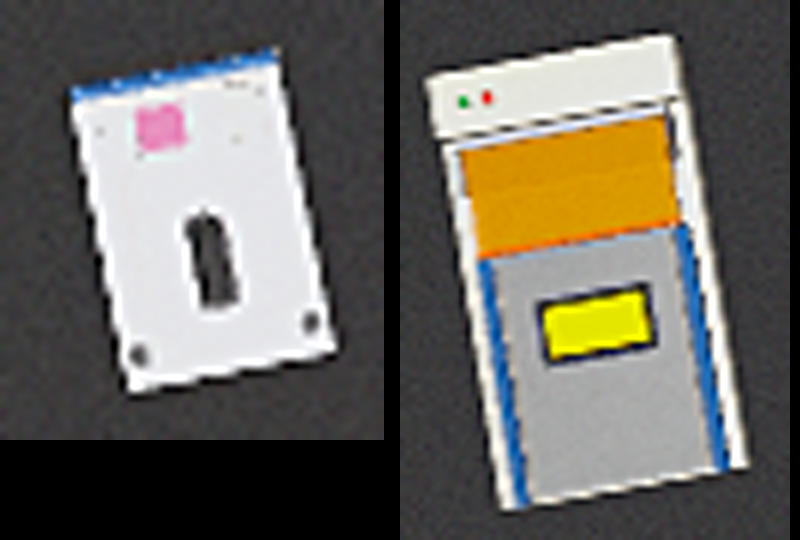

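View pics/c2.png

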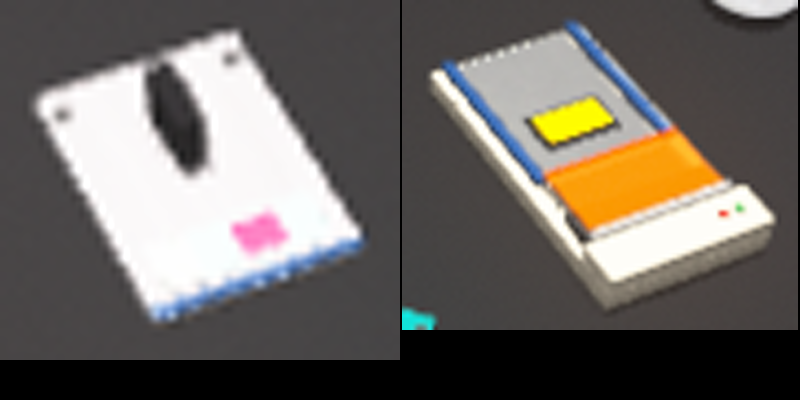

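Both crops show the carrier and dock corners clearly. I'll fit planar poses to both views together.

```bash
cat > fit.py <<'E'
from h import *
from scipy.optimize import least_squares
T,S=load('top0'),load('scene0')
def un(p,x0,y0,f,ox): p=np.array(p,float); return (p-[ox,0]+.5)/f-.5+[x0,y0]
def fit(Pt,ut,Ps,us,name,g):
    def world(q,P): 
        P=np.array(P)/1000;c,s=np.cos(q[2]),np.sin(q[2])
        return np.c_[q[0]+c*P[:,0]-s*P[:,1],q[1]+s*P[:,0]+c*P[:,1],P[:,2]]
    for m in 'tsb':
        f=lambda q:np.concatenate(([(proj(T,world(q,Pt))-ut).ravel()] if m!='s' else[])+([(proj(S,world(q,Ps))-us).ravel()] if m!='t' else[]))
        r=least_squares(f,g,loss='soft_l1');print(name,m,r.x[:2].round(4),np.degrees(r.x[2]).round(2),'res',np.abs(r.fun).max().round(2), f(r.x).reshape(-1,2).round(1).tolist() if m=='b' else '')
    return r.x
P=[(70,48,5),(70,-48,5),(-70,-48,5),(-70,48,5)]
c=fit(P,un([(72,88),(276,52),(337,350),(130,392)],262,180,8,0),
    P,un([(362,240),(155,315),(40,103),(238,35)],195,185,8,0),'carrier',[.5,-.2,.1])
L=[(-5,30,25),(-5,-30,25),(-35,-30,25),(-35,30,25)]
F=[(30,62,35),(30,-62,35)]
B=[(145,75,36),(145,-75,36)]
d=fit(L+F+B,un([(541,305),(648,290),(655,345),(549,362),(481,258),(682,222),(427,77),(677,36)],140,148,6,400),
    L+F+B,un([(617,128),(549,147),(526,124),(603,97),(675,130),(545,178),(772,218),(590,277)],295,158,4.4,402),'dock',[.5,.2,.1])
E
python3 fit.py
```

```text
carrier t [ 0.4933 -0.2366] 10.22 res 0.34 
carrier s [ 0.4968 -0.234 ] 9.84 res 0.91 
carrier b [ 0.4945 -0.2353] 10.11 res 1.23 [[-0.5, -0.2], [-0.1, -0.6], [-0.3, -0.1], [-0.5, -0.4], [0.2, 0.1], [-0.4, 0.1], [-1.1, -1.2], [-0.7, -0.9]]
dock t [0.5355 0.1797] 9.12 res 0.85 
dock s [0.5427 0.1795] 6.57 res 2.56 
dock b [0.5376 0.1803] 8.36 res 3.71 [[0.4, 0.0], [-1.0, -0.1], [-1.0, -1.0], [0.3, -1.3], [-0.3, -0.5], [0.2, 0.1], [0.9, -1.1], [0.0, -0.9], [-1.0, -2.3], [0.1, -1.9], [0.9, -2.1], [-2.4, -0.6], [-0.6, -0.8], [-1.2, -1.7], [0.2, 0.1], [3.7, 0.3]]
```

The carrier is at (0.4945, -0.235) with yaw about 10.1°. The dock is at about (0.536, 0.180) with yaw about 9°. The grip point is then (0.475, -0.239), and the tool needs to turn -154°.

```bash
python3 -m pendant '{"delta_pos":[[3.4,-3.4,0],[6.8,-6.8,0],[10.2,-10.2,0],[13.6,-13.6,0],[17,-17,0],[20.4,-20.4,0],[23.8,-23.8,0],[27,-27,0]],"dr":[[0,0,-8],[0,0,-16],[0,0,-24],[0,0,-32],[0,0,-40],[0,0,-48],[0,0,-56],[0,0,-64]]}' 1 60
python3 -m pendant '{"delta_pos":[[0,-5,0],[0,-10,0],[0,-15,0],[0,-20,0],[0,-25,0],[0,-30,0],[0,-35,0],[0,-40,0]],"dr":[[0,0,-8],[0,0,-16],[0,0,-24],[0,0,-32],[0,0,-40],[0,0,-48],[0,0,-56],[0,0,-64]]}'
python3 -c "
from cell import bot
s=bot.read_state();print(s['joint_positions'].round(2),s['ee_rot'].round(3))"
```

```text
time: 0.9
eef_pos: [0.4494, 0.3529, 0.2481]
ee_rot: [[-0.169, 0.986, -0.0], [0.986, 0.169, -0.0], [-0.0, -0.0, -1.0]]
ft_force: [0.9, 0.6, -0.2]
gripper_width: 0.0852
grip_force: 0.0
time: 1.7
eef_pos: [0.4476, -0.0468, 0.2483]
ee_rot: [[0.811, 0.585, 0.0], [0.585, -0.811, 0.0], [0.0, -0.0, -1.0]]
ft_force: [1.2, 0.3, 0.2]
gripper_width: 0.0852
grip_force: 0.0
[-0.22  0.11  0.29  2.05 -0.04  0.99 -0.86] [[ 0.811  0.585  0.   ]
 [ 0.585 -0.811  0.   ]
 [ 0.    -0.    -1.   ]]
```

```bash
python3 -m pendant '{"delta_pos":[[0.5,-4.5,0],[1,-9,-2],[1.5,-13,-4],[2.2,-17,-7],[2.7,-19.2,-10],[2.7,-19.2,-13],[2.7,-19.2,-13]],"dr":[[0,0,-6],[0,0,-12],[0,0,-18],[0,0,-24],[0,0,-26],[0,0,-26],[0,0,-26]]}'
python3 - <<'E'
from h import *
im=snap('scene','s1'); t=snap('top','t1')
s=bot.read_state(); p=s['eef_pos'];R=s['ee_rot'];print(p,s['joint_positions'].round(2))
print(np.degrees(np.arctan2(R[1,1],R[0,1])))
a=cv2.resize(im['color'][175:250,170:270,::-1],None,fx=4,fy=4,interpolation=cv2.INTER_CUBIC)
b=cv2.resize(t['color'][165:240,240:340,::-1],None,fx=4,fy=4,interpolation=cv2.INTER_CUBIC)
cv2.imwrite('pics/c3.png',np.hstack([a,b]))
E
```

```text
time: 2.4
eef_pos: [0.4717, -0.2362, 0.1143]
ee_rot: [[0.985, 0.174, -0.008], [0.174, -0.985, 0.003], [-0.008, -0.004, -1.0]]
ft_force: [-0.0, 0.2, -0.4]
gripper_width: 0.0852
grip_force: 0.0
[ 0.47464243 -0.23638642  0.11804861] [ 0.08  0.46  0.41  1.98 -0.26  0.76 -0.75]
-79.8957674681117
```

View pics/c3.png

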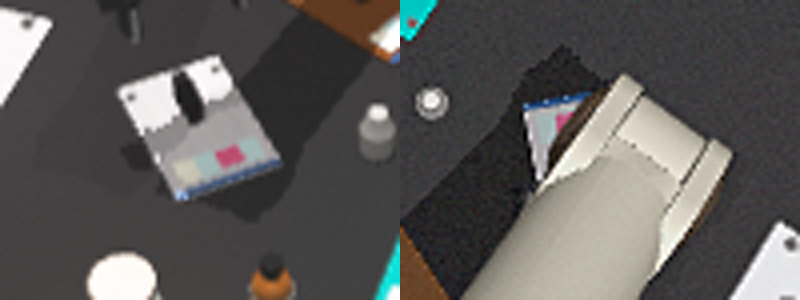

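The fingers straddle the bar in the scene view: tips at about x = 130 and 240, bar at 188. Now I'll go down and close.

```bash
python3 -m pendant '{"delta_pos":[[0,-0.2,-3],[0,-0.2,-6],[0,-0.2,-8],[0,-0.2,-9.2],[0,-0.2,-9.2]],"dr":[[0,0,0],[0,0,0],[0,0,0],[0,0,0],[0,0,0]]}'
python3 -m pendant '{"delta_pos":[[0,0,0],[0,0,0],[0,0,0],[0,0,0],[0,0,0],[0,0,0],[0,0,0],[0,0,0]],"dr":[[0,0,0],[0,0,0],[0,0,0],[0,0,0],[0,0,0],[0,0,0],[0,0,0],[0,0,0]]}' -1 60
```

```text
time: 3.0
eef_pos: [0.4755, -0.2382, 0.0265]
ee_rot: [[0.984, 0.176, -0.0], [0.176, -0.984, 0.001], [-0.0, -0.001, -1.0]]
ft_force: [-0.9, -0.2, -0.5]
gripper_width: 0.0853
grip_force: 0.0
time: 3.8
eef_pos: [0.4757, -0.2391, 0.0269]
ee_rot: [[0.985, 0.175, 0.001], [0.175, -0.985, -0.0], [0.001, 0.0, -1.0]]
ft_force: [-1.1, 0.3, 6.5]
gripper_width: 0.0129
grip_force: 59.7
```

```bash
python3 -m pendant '{"delta_pos":[[0,0,2],[0,0,5],[0,2,8],[0,6,10],[-0.5,10.5,10],[-0.7,15,10],[-1,19.5,10],[-1.2,24,10]],"dr":[[0,0,0],[0,0,0],[0,0,0],[0,0,0],[0,0,-0.5],[0,0,-0.5],[0,0,-1],[0,0,-1]]}'
python3 -m pendant '{"delta_pos":[[-0.1,4,0],[-0.3,8,0],[-0.4,12,0],[-0.5,15,0],[-0.6,16.7,0],[-0.6,16.7,-2],[-0.6,16.7,-4],[-0.6,16.7,-4]],"dr":[[0,0,0],[0,0,0],[0,0,0],[0,0,0],[0,0,0],[0,0,0],[0,0,0],[0,0,0]]}'
python3 - <<'E'
from h import *
im=snap('scene','s2'); t=snap('top','t2')
s=bot.read_state(); p=s['eef_pos'];R=s['ee_rot'];print(p,s['joint_positions'].round(2),s['gripper_width'])
print(np.degrees(np.arctan2(R[1,1],R[0,1])))
a=cv2.resize(im['color'][140:230,295:385,::-1],None,fx=400/90,fy=400/90,interpolation=cv2.INTER_CUBIC)
b=cv2.resize(t['color'][148:238,130:220,::-1],None,fx=400/90,fy=400/90,interpolation=cv2.INTER_CUBIC)
cv2.imwrite('pics/c4.png',np.hstack([a,b]))
E
```

```text
time: 4.6
eef_pos: [0.4623, 0.0028, 0.1262]
ee_rot: [[0.988, 0.157, -0.001], [0.157, -0.988, 0.0], [-0.001, -0.0, -1.0]]
ft_force: [0.5, -0.2, -1.3]
gripper_width: 0.0126
grip_force: 58.8
time: 5.4
eef_pos: [0.4547, 0.1673, 0.084]
ee_rot: [[0.987, 0.158, -0.005], [0.158, -0.987, -0.003], [-0.005, 0.002, -1.0]]
ft_force: [-0.9, -1.0, -2.1]
gripper_width: 0.0128
grip_force: 58.7
[0.45666483 0.1675924  0.08604096] [-0.67  0.44  0.31  2.09 -0.22  0.64 -1.62] 0.013303097617299116
-80.93770096309173
```

View pics/c4.png

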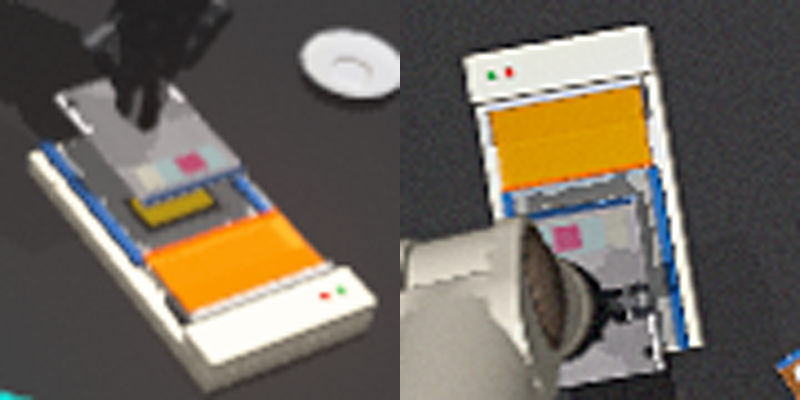

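The carrier is held above the dock bed and the leading stripe is short of the flap. I'll overlay the predicted outlines to check lateral offset and yaw.

```bash
cat > ov.py <<'E'
from h import *
import sys
def W(q,P):
    P=np.array(P)/1000.;c,s=np.cos(q[2]),np.sin(q[2])
    return np.c_[q[0]+c*P[:,0]-s*P[:,1],q[1]+s*P[:,0]+c*P[:,1],P[:,2]]
def draw(tag,x0,y0,w,f,items):
    im=load(tag);a=cv2.resize(im['color'][y0:y0+w,x0:x0+w,::-1],None,fx=f,fy=f,interpolation=cv2.INTER_CUBIC)
    for q,P,col in items:
        u=(proj(im,W(q,P))-[x0,y0]+.5)*f-.5
        cv2.polylines(a,[np.round(u*16).astype(np.int32).reshape(-1,1,2)],True,col,1,cv2.LINE_AA,4)
    return a
def dockitems(d):
    return [(d,[(-5,30,25),(-5,-30,25),(-35,-30,25),(-35,30,25)],(255,0,255)),
     (d,[(30,62,35),(30,-62,35),(100,-62,35),(100,62,35)],(255,0,255)),
     (d,[(145,75,36),(145,-75,36),(105,-75,36),(105,75,36)],(255,0,255)),
     (d,[(-120,56,28),(30,56,28)],(255,0,255)),(d,[(-120,-56,28),(30,-56,28)],(255,0,255))]
def car(c,z): return (c,[(70,48,z+5),(70,-48,z+5),(-70,-48,z+5),(-70,48,z+5)],(0,255,0))
E
python3 - <<'E'
from ov import *
d=[.536,.180,np.radians(9.1)]
s=bot.read_state();p=s['eef_pos'];y=np.radians(9.1)
c=[p[0]+.02*np.cos(y)-.0009,p[1]+.02*np.sin(y),y];z=p[2]*1000-27;print(c,z)
it=dockitems(d)+[car(c,z)]
cv2.imwrite('pics/c5.png',np.hstack([draw('s2',295,140,80,5,it),draw('t2',140,148,80,5,it)]))
E
```

```text
[np.float64(0.47551310612507136), np.float64(0.17075556577106593), np.float64(0.158824961931484)] 59.04095707207071
```

View pics/c5.png

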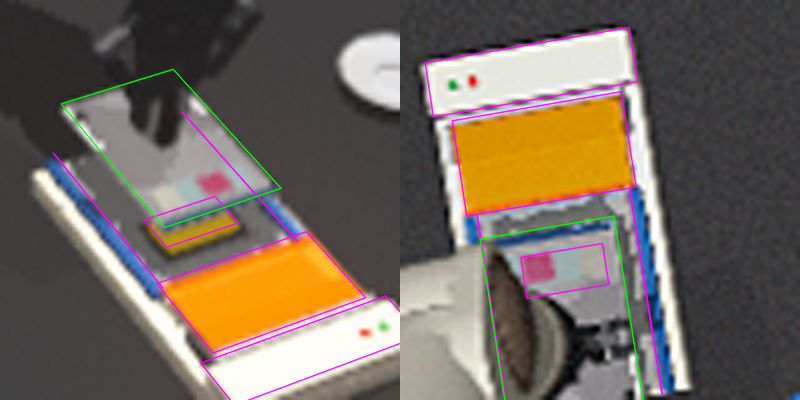

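The top view matches the model for both dock and carrier, with a lateral offset of about 0 and the edge about 20 mm short of the flap. Next I'll lower it onto the bed.

```bash
python3 -m pendant '{"delta_pos":[[0,0,-1],[0,0,-2],[0,0,-2.8],[0,0,-3.3],[0,0,-3.6],[0,0,-3.6]],"dr":[[0,0,0],[0,0,0],[0,0,0],[0,0,0],[0,0,0],[0,0,0]]}'
python3 -m pendant '{"delta_pos":[[0,0,-0.1],[0,0,-0.2],[0,0,-0.3],[0,0,-0.3]],"dr":[[0,0,0],[0,0,0],[0,0,0],[0,0,0]]}'
```

```text
time: 6.1
eef_pos: [0.4568, 0.1679, 0.05]
ee_rot: [[0.987, 0.158, -0.001], [0.158, -0.987, -0.0], [-0.001, 0.0, -1.0]]
ft_force: [-1.4, -0.0, 1.9]
gripper_width: 0.0128
grip_force: 59.1
time: 6.5
eef_pos: [0.4573, 0.168, 0.0474]
ee_rot: [[0.987, 0.158, 0.0], [0.158, -0.987, 0.0], [0.0, 0.0, -1.0]]
ft_force: [-1.6, -0.3, 2.6]
gripper_width: 0.013
grip_force: 59.2
```

```bash
python3 -m pendant '{"delta_pos":[[0,0,-0.1],[0,0,-0.15],[0,0,-0.15]],"dr":[[0,0,0],[0,0,0],[0,0,0]]}'
```

```text
time: 6.8
eef_pos: [0.4574, 0.1681, 0.0469]
ee_rot: [[0.987, 0.158, 0.0], [0.158, -0.987, 0.001], [0.0, -0.001, -1.0]]
ft_force: [-5.1, -1.6, 14.8]
gripper_width: 0.013
grip_force: 61.2
```

It's on the bed, with the force rising to about 15 N. I'll slide it in along the dock axis.

```bash
python3 -m pendant '{"delta_pos":[[0.8,0.13,0.05],[1.6,0.25,0.05],[2.4,0.38,0.05],[3.2,0.51,0.05],[4,0.63,0.05],[4.7,0.75,0.05],[5.2,0.83,0.05],[5.2,0.83,0.05]],"dr":[[0,0,0],[0,0,0],[0,0,0],[0,0,0],[0,0,0],[0,0,0],[0,0,0],[0,0,0]]}'
python3 - <<'E'
from ov import *
snap('scene','s3');snap('top','t3')
d=[.536,.180,np.radians(9.1)]
p=bot.read_state()['eef_pos'];y=np.radians(9.1)
c=[p[0]+.02*np.cos(y)-.0009,p[1]+.02*np.sin(y),y];print(p,c)
cv2.imwrite('pics/c6.png',np.hstack([draw('s3',305,150,80,5,[]),draw('t3',140,148,80,5,dockitems(d)+[car(c,20)])]))
E
```

```text
time: 7.6
eef_pos: [0.5095, 0.1769, 0.0469]
ee_rot: [[0.987, 0.158, -0.0], [0.158, -0.987, 0.001], [0.0, -0.001, -1.0]]
ft_force: [-2.2, -0.5, 7.2]
gripper_width: 0.0133
grip_force: 60.3
[0.50945013 0.17687028 0.04692092] [np.float64(0.5282984036827222), np.float64(0.1800334390487361), np.float64(0.158824961931484)]
```

View pics/c6.png

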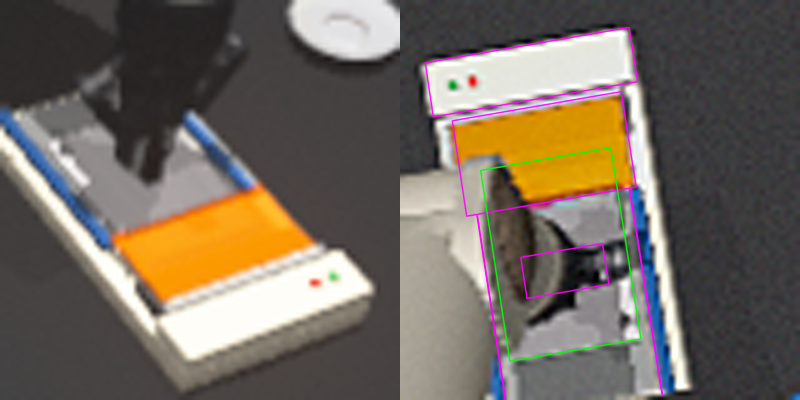

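The edge is in under the flap, which is still lying flat, and the carrier sits between the rails. About 8 mm remain, so I'll ease it to the stop.

```bash
python3 -m pendant '{"delta_pos":[[0.2,0.03,0],[0.4,0.06,0],[0.5,0.08,0],[0.5,0.08,0]],"dr":[[0,0,0],[0,0,0],[0,0,0],[0,0,0]]}'
python3 -m pendant '{"delta_pos":[[0.1,0.02,0],[0.2,0.03,0],[0.2,0.03,0]],"dr":[[0,0,0],[0,0,0],[0,0,0]]}'
```

```text
time: 8.1
eef_pos: [0.5131, 0.1775, 0.0469]
ee_rot: [[0.987, 0.158, -0.002], [0.158, -0.987, 0.0], [-0.002, -0.001, -1.0]]
ft_force: [-6.2, -1.6, 11.8]
gripper_width: 0.0127
grip_force: 60.6
time: 8.4
eef_pos: [0.5151, 0.1778, 0.0469]
ee_rot: [[0.987, 0.158, -0.002], [0.158, -0.987, 0.0], [-0.002, -0.001, -1.0]]
ft_force: [-6.5, -0.7, 11.8]
gripper_width: 0.0131
grip_force: 60.5
```

```bash
python3 -m pendant '{"delta_pos":[[0.1,0.02,0],[0.2,0.03,0],[0.2,0.03,0]],"dr":[[0,0,0],[0,0,0],[0,0,0]]}'
python3 -m pendant '{"delta_pos":[[0.1,0.02,0],[0.2,0.03,0],[0.2,0.03,0]],"dr":[[0,0,0],[0,0,0],[0,0,0]]}'
```

```text
time: 8.7
eef_pos: [0.5171, 0.1781, 0.0469]
ee_rot: [[0.987, 0.158, -0.002], [0.158, -0.987, 0.0], [-0.002, -0.001, -1.0]]
ft_force: [-6.5, -1.1, 11.6]
gripper_width: 0.0131
grip_force: 60.5
time: 9.0
eef_pos: [0.5181, 0.1783, 0.0469]
ee_rot: [[0.987, 0.159, -0.004], [0.159, -0.987, 0.0], [-0.004, -0.001, -1.0]]
ft_force: [-9.5, -1.3, 14.0]
gripper_width: 0.0131
grip_force: 61.1
```

```bash
python3 -m pendant '{"delta_pos":[[0.1,0.02,0],[0.2,0.03,0],[0.2,0.03,0],[0.2,0.03,0]],"dr":[[0,0,0],[0,0,0],[0,0,0],[0,0,0]]}'
```

```text
time: 9.4
eef_pos: [0.5181, 0.1783, 0.0469]
ee_rot: [[0.987, 0.159, -0.008], [0.159, -0.987, -0.0], [-0.008, -0.001, -1.0]]
ft_force: [-14.8, -2.7, 21.1]
gripper_width: 0.013
grip_force: 62.1
```

Firmly at the stop. I'll relax the forward push slightly to remove the tilt, press down a little, and check.

```bash
python3 -m pendant '{"delta_pos":[[-0.1,-0.02,-0.05],[-0.2,-0.03,-0.1],[-0.2,-0.03,-0.1],[-0.2,-0.03,-0.1]],"dr":[[0,0,0],[0,0,0],[0,0,0],[0,0,0]]}'
python3 - <<'E'
from ov import *
snap('scene','s4');snap('top','t4')
s=bot.read_state();print(s['eef_pos'],s['ft_force'],s['ft_torque'])
cv2.imwrite('pics/c7.png',np.hstack([draw('s4',305,150,80,5,[]),draw('t4',140,148,80,5,[])]))
E
```

```text
time: 9.8
eef_pos: [0.5181, 0.1783, 0.0469]
ee_rot: [[0.987, 0.159, -0.004], [0.159, -0.987, 0.001], [-0.004, -0.001, -1.0]]
ft_force: [-13.5, -2.6, 24.6]
gripper_width: 0.0127
grip_force: 62.5
[0.51813006 0.17826919 0.0468863 ] [-13.60317804  -1.92923441  24.88155806] [-0.6107809   2.3962925   0.00333399]
```

View pics/c7.png

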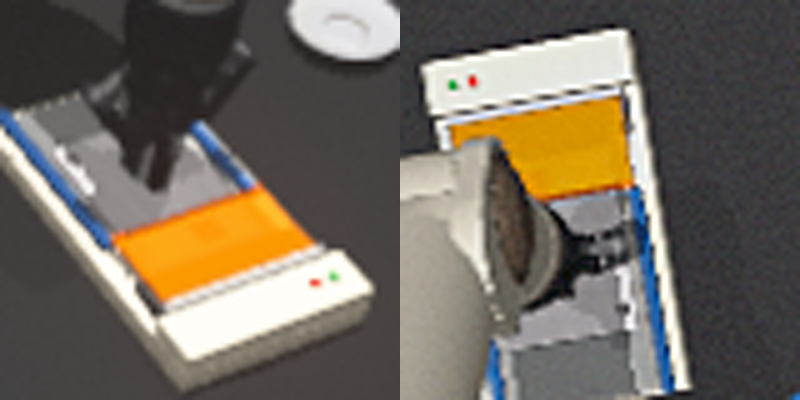

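The flap is closed, the carrier is square against the stop (yaw torque is about 0), and it lies between the rails. I'll take out the last 0.2° of pitch, then hand in.

```bash
python3 -m pendant '{"delta_pos":[[0,0,0],[-0.05,0,0],[-0.05,0,0],[-0.05,0,0]],"dr":[[0,-0.15,0],[0,-0.3,0],[0,-0.3,0],[0,-0.3,0]]}'
python3 -c "
from cell import bot
s=bot.read_state();print(s['eef_pos'],s['ft_force'],s['ft_torque'])"
```

```text
time: 10.3
eef_pos: [0.5181, 0.1783, 0.0469]
ee_rot: [[0.987, 0.158, 0.002], [0.158, -0.987, 0.001], [0.002, -0.0, -1.0]]
ft_force: [-11.0, -3.2, 23.1]
gripper_width: 0.0128
grip_force: 62.3
[0.5180686  0.17829452 0.04687096] [-11.01105806  -3.21559123  23.05092184] [-0.53825472  2.26786354  0.04735391]
```

```bash
python3 -m pendant '{"delta_pos":[[0,0,0],[0,0,0],[0,0,0],[0,0,0]],"dr":[[0,0.1,0],[0,0.1,0],[0,0.1,0],[0,0.1,0]]}'
python3 -c "
from cell import bot
print(bot.finish_job())"
```

```text
time: 10.7
eef_pos: [0.5181, 0.1783, 0.0469]
ee_rot: [[0.987, 0.158, 0.0], [0.158, -0.987, 0.001], [0.0, -0.001, -1.0]]
ft_force: [-10.8, -1.9, 23.3]
gripper_width: 0.013
grip_force: 62.4
the job is handed in; nothing more can be done
None
```

The job is handed in at 10.7 s: the carrier is under the closed flap and against the stop, between the rails, still gripped and pressed flat with about 23 N. I did not touch anything else on the bench, and no pass/fail verdict came back.

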